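# Set the grinder and press its burr collar home

### The arm

A 7-joint arm with a two-finger parallel gripper is mounted at the origin on the work surface. World frame = base frame: x ahead of the robot, y to its left, z up, the work surface at z = 0. Lengths are in mm, angles in rad, forces in N, time in s.
With the tool pointing down it reaches from about 425 to 825 mm from the base axis. Payload 3.6 kg.
Tool frame: the origin (TCP) lies on the centre line of the jaws, within the pads' length; the fingertips stand tips_ahead ahead of it and the grasp point (between the pads) lies 6 mm ahead of it (tips_ahead is the distance from the TCP to the fingertips, in mm); z points along the fingers, x is the direction in which the jaws open and shut, and the axes are right-handed (so a half turn about z gives the same grasp; the last joint's range is limited). The gripper opens to 93 mm and grips with 3 to 60 N. Pads are 15 mm wide; open, the fingers measure 128 mm over their backs; the gripper's body (75 mm by 188 mm) begins 65 mm behind the grasp point.
Start: joints at [-1.28, 0.615, -0.013, 1.423, 0.008, 1.103, -0.04], TCP at [202.46, 617.636, 243.64] pointing down, gripper open.
Joint ranges: [-3.12, 3.12], [-0.3, 2.06], [-1.34, 1.32], [0.26, 2.42], [-1.36, 4.5], [0.01, 1.98], [-2.84, 2.84]. Speed limits (rad/s): [2.79, 2.79, 3.14, 3.14, 3.14, 3.14, 3.14].

### API

Orientations are given as a rotation vector (axis times angle).
In Python, from rig import read_state, get_image, camera_params, sign_off, recognise, regions_of, mark_of, tips_ahead gives the robot as it stands. The module is installed in compiled form; this text tells all that it offers.
- The arm moves only by the tool arm_command, never from a script. Its argument "motion" is a list of rows, each an object of numbers: "tx", "ty", "tz": the shift along the tool's x, y, z in m; "spin": the turn about the tool's z in rad. A call has exactly 10 rows; each row shifts and turns the commanded pose from where the row before left it, along the tool's axes as they then stand; what a row does not reach is not made up. A row lasts 1/12 s, in which the tool goes at most 41.7 mm and 7.16 degrees, less where a joint would pass 70% of its speed; a pose out of reach is approached as far as the arm can. A call is refused whole if a number of a shift passes 0.0417 or a number of a turn 0.125, either way. A call with a gripper value outside its range is refused whole. "gripper" is the closure in counts, from 0 (fully open) to 255 (shut), set as the call begins (left out, the last holds). The fingers move at their own pace and stop on an object; "squeeze" is the grip in N (left out, the last holds). Time passes only in rows, so rows that do not move let the fingers close, or fill a call up. It gives the time, the measured TCP pose, the force and the opening at its end, in the units of the state.
- read_state(): the state, without advancing time (a new reading comes with each control period).
- get_image(name): name is "side" or "top" or "wrist"; returns the picture (420x560x3 uint8, blue, green, red); there is no depth.
- camera_params(name): a dict with "camera_matrix" (3x3 intrinsics, pixels), "k1" (the pictures are not rectified: a ray, as slopes to the right and down, at radius r is drawn at 1 + k1 r^2 times it, then the intrinsics apply), "world_from_camera" (4x4, takes a point from camera to world coordinates); the wrist camera has in their place "mount" (4x4, takes a point from camera to tool coordinates, whose origin is the TCP and whose axes are the tool frame's). Camera axes: x right, y up, looking along -z (the intrinsics and any distortion apply to the point x, -y, -z); pixel columns grow to the right and rows downward; lengths in mm; the calibration is good to about 2 mm. A picture is of the moment at which its call begins: read the wrist's pose just before it. camera_params takes no time and is no camera call.
- sign_off(): hands the job in, once; it reports no verdict.
Trained networks look in the newest picture that a camera, given by its name, has taken for a name from the list of things; names that differ only in an ending like _2 or _b are one class to them, and where a whole thing is asked for, a point or a joint stands for the part that bears it (a point fixed in the world has none). Each returns a list of dicts, best first, with "score" (0 to 1); they miss things now and then, are a little off and sometimes report something else, mostly with a low value. They report only what shows in the picture. A call takes as long as a camera call.
- recognise(camera, thing): "extent" ([left, top, width, height] in pixels, round what is visible of it).
- regions_of(camera, thing): "region" (420x560 bool, what is visible of it) and "extent" ([left, top, width, height] in pixels, round what is visible of it).
- mark_of(camera, thing): "centre" ([column, row] in pixels: a listed point, or the origin of a listed thing).
The state is a dict: "clock": time; "joint_pos": joint angles; "joint_vel": joint speeds; "joint_efforts": joint torques, N m; "tool_pos": TCP position; "orientation": TCP orientation; "contact_force": force on the tool from outside, world axes, zero at the start; "torque": the same for the moment, N m; "width": finger opening in mm.
Only numpy, scipy, OpenCV 4.12 (cv2) and the standard library are available. Lean on these libraries where they do the work, as an engineer would, in place of code of your own. Each camera call takes 0.05 s, during which the arm holds its last target. There are 200 camera calls.

### The job

First turn the shop grinder's black dial until its white pointer meets the red index mark. Then turn the knurled brass collar on the grinder's throat until its hidden keyways drop over the pins, push it down fully home against its spring, and finish while still holding it pushed down with the gripper. Leave the dial on its mark and the other things on the counter where they stand.

Things in the scene. Friction and masses are not known exactly. Their poses are not given: they have to be found in the camera images.
- grinder: cream and black coffee grinder, fixed; origin: centre of its underside, z up. Its flat deck, 134 (x) by 264 mm (y), is 120 mm above the counter. The dial stands on its +y end, the brass collar on its -y end, 145 mm apart; between them the deck is clear. A chute 98 mm off the origin reaches out on its -x side
- dial_grip (a point): point on the dial's upright axis at grip height. The dial: a black round skirt 56 mm wide, 8 mm high, with an upright bar grip on it 46 mm long, 14 mm thick, 28 mm high; this point is 12 mm below the bar's top, 16 mm above the skirt, 30 mm above the deck. The point's x axis runs along the bar to its end with the white pointer line
- dial_tip (a point): tip of the dial's white pointer: at the skirt's rim, 28 mm from the dial's axis; turns with the dial
- index_tip (a point): the red index mark fixed on the dial's plate, 32 mm from the dial's axis, just outside the skirt. The pointer starts 0.5 to 1.4 rad clockwise of it (seen from above), so the dial must be turned counter-clockwise by that much
- dial (a joint): angle of the dial about its upright axis, rad, growing counter-clockwise seen from above; range -1.4 to 1.4; friction of about 0.05 N m keeps it where it is left
- collar: knurled brass collar: an upright ring closed at the top, 62 mm in outside diameter, 40 mm high, about 0.3 kg, standing loose over the grinder's steel throat. Origin: centre of its underside; z up. Inside, out of sight, are three keyways 8 mm wide, 120 degrees apart. At the start it stands on the throat's pins, its underside 12 mm above the seat
- collar_top (a point): middle of the collar's flat top, 40 mm above its underside. Turned 0.6 to 1.5 rad from its start, either way, the collar's keyways come over the pins (free within about 0.07 rad), and it can go down 12 mm: 6 mm freely, then 6 mm against a spring ring (3 N rising to 12 N), until its underside stops on the seat. Let go, it rises about 6 mm
- throat_seat (a point): centre of the throat's flat flange (74 mm wide, top 6 mm above the deck), on which the collar's underside sits when home; axes as the grinder's, z up. The throat's spigot (40 mm diameter, 1.5 mm clearance to the collar's bore) has three pins 5 mm wide, 120 degrees apart, hidden by the collar, at an angle that differs each time
- grounds_cup: small open steel cup, 52 mm wide, 55 high, standing under the grinder's chute on its robot side; origin: centre of its underside
- brush: wooden cleaning brush 160 mm long lying behind the grinder (far side from the robot); origin on its underside
- mug_a: white mug, 84 mm wide, 90 high; origin: centre of its underside
- mug_b: clay-brown mug, 80 mm wide, 85 high; origin: centre of its underside
- candle_a: amber candle jar with black lid, 68 mm wide, 85 high; origin: centre of its underside
- candle_b: amber candle jar like the other

How it is judged (in metres and radians):
On the way:
1. the dial's pointer meets the red index mark while the collar is still up on its pins (horizontal distance between dial_tip and index_tip below 0.0055 m and z of collar in the frame of throat_seat above 0.009 m), for 0.3 s.
At the end, for the whole second after the job is handed in: the pointer is on the red index (within about 7 degrees); the collar's underside is less than 2 mm above the throat's seat, within 4 mm of its centre, upright within 0.08 rad and still; the fingers still bear on the collar with more than 2 N (let go, the spring lifts it) (horizontal distance between dial_tip and index_tip below 0.0055 m and z of collar in the frame of throat_seat below 0.002 m and horizontal distance between collar and throat_seat below 0.004 m and angle between collar's own z axis and vertical below 0.08 rad and contact force between the fingers and collar above 2 N and linear speed of collar below 0.02 m/s); the arm keeps its last pose, push and grip.
It fails at once if the grounds cup or the brush is pushed more than 30 mm, or the cup knocked over (distance of any of grounds_cup, brush from where it was at the start of the episode above 0.03 m or angle between grounds_cup's own z axis and vertical above 0.5 rad).
It fails at once if a mug is pushed more than 30 mm or knocked over (distance of any of mug_a, mug_b from where it was at the start of the episode above 0.03 m or angle between any of mug_a, mug_b's own z axis and vertical above 0.5 rad).
It fails at once if a candle jar is pushed more than 30 mm or knocked over (distance of any of candle_a, candle_b from where it was at the start of the episode above 0.03 m or angle between any of candle_a, candle_b's own z axis and vertical above 0.5 rad).
It also fails if it takes over 64 s, if anything falls off the work surface, if the arm or the gripper's body presses on something with over 40 N, if the wrist force passes 120 N, or if a joint passes its speed limit or range.

## Working session

There is one attempt and no reset: what is moved stays moved. The work goes in short steps, Python scripts to look and compute and a tool call to move; the robot and the scene stay as the last step left them, time stands still between calls to the robot, and variables do not carry over. Pictures are saved under pics/ and viewed, about 8 in all and at most 12, crops included, and the job is handed in when it is done.

Besides the shell and the picture viewer there is one more tool, called after ">>>" as name(argument=value, ...), one argument or row to a line, values as JSON. arm_command: Moves the arm, as the interface text tells. Its arguments: {"type":"object","properties":{"motion":{"type":"array"},"gripper":{"type":"number"},"squeeze":{"type":"number"}},"required":["motion"]}

```bash
mkdir -p pics; cat > h.py <<'E'
import numpy as np,cv2
from rig import *
from scipy.spatial.transform import Rotation as R
def wfc(cam):
    p=camera_params(cam)
    if 'mount' in p:
        s=read_state();T=np.eye(4);T[:3,:3]=R.from_rotvec(s['orientation']).as_matrix();T[:3,3]=s['tool_pos']
        return p,T@np.array(p['mount'])
    return p,np.array(p['world_from_camera'])
def ray(pw,px):
    p,W=pw;K=np.array(p['camera_matrix']);d=np.array([(px[0]-K[0,2])/K[0,0],(px[1]-K[1,2])/K[1,1]]);u=d.copy()
    for _ in range(20): u=d/(1+p['k1']*(u@u))
    v=W[:3,:3]@np.array([u[0],-u[1],-1]);return W[:3,3],v/np.linalg.norm(v)
def atz(pw,px,z):
    o,v=ray(pw,px);return o+v*(z-o[2])/v[2]
def tri(rs):
    A=sum(np.eye(3)-np.outer(v,v) for o,v in rs);b=sum((np.eye(3)-np.outer(v,v))@o for o,v in rs)
    x=np.linalg.solve(A,b);return x,[float(np.linalg.norm((np.eye(3)-np.outer(v,v))@(x-o))) for o,v in rs]
E
python3 - <<'E'
from h import *
ims={}
pw={}
for c in ('side','top'):
    pw[c]=wfc(c);ims[c]=get_image(c);cv2.imwrite(f'pics/{c}0.png',ims[c])
    print(c,pw[c][1][:3,3].round(),pw[c][0]['camera_matrix'])
m={}
for t in ('dial_grip','dial_tip','index_tip','collar_top','throat_seat','grinder','grounds_cup','brush','mug_a','candle_a'):
    for c in ('side','top'):
        m[t,c]=mark_of(c,t);print(t,c,[(np.round(q['centre']).tolist(),round(q['score'],2)) for q in m[t,c][:3]])
    if m[t,'side'] and m[t,'top']:
        x,e=tri([ray(pw[c],m[t,c][0]['centre']) for c in ('side','top')]);print('   ',x.round(1),np.round(e,1))
print(read_state()['clock'],tips_ahead if not callable(tips_ahead) else tips_ahead())
cv2.imwrite('pics/both0.png',cv2.resize(np.vstack([ims['side'],ims['top']]),None,fx=.71,fy=.71))
E
```

```text
side [ -192. -1071.   831.] [[476.29646563   0.         287.70835259]
 [  0.         476.29646563 209.60049493]
 [  0.           0.           1.        ]]
top [ 368.   10. 1423.] [[455.44659432   0.         274.03826175]
 [  0.         455.44659432 211.31520259]
 [  0.           0.           1.        ]]
dial_grip side [([264.0, 178.0], 0.45)]
dial_grip top [([223.0, 197.0], 0.6)]
    [606.6 167.5 149.2] [2.8 2.8]
dial_tip side [([275.0, 184.0], 0.52)]
dial_tip top [([235.0, 193.0], 0.5)]
    [623.9 133.2 133.9] [0.3 0.3]
index_tip side [([252.0, 187.0], 0.42)]
index_tip top []
collar_top side [([283.0, 188.0], 0.74)]
collar_top top [([275.0, 203.0], 0.59), ([253.0, 208.0], 0.19)]
    [579.9  19.7 174.7] [1.7 1.7]
throat_seat side [([284.0, 204.0], 0.71), ([275.0, 182.0], 0.57), ([253.0, 185.0], 0.23)]
throat_seat top [([275.0, 209.0], 0.6)]
    [576.4  17.4 121.5] [2.8 2.8]
grinder side [([278.0, 226.0], 0.81), ([205.0, 199.0], 0.49)]
grinder top [([256.0, 211.0], 0.79)]
    [593.4  79.5   2.7] [4.3 4.3]
grounds_cup side []
grounds_cup top [([274.0, 251.0], 0.62)]
brush side [([312.0, 221.0], 0.57)]
brush top [([265.0, 172.0], 0.71), ([160.0, 246.0], 0.27)]
    [717.   47.6  -4.8] [1.7 1.7]
mug_a side [([349.0, 332.0], 0.71)]
mug_a top [([420.0, 252.0], 0.92), ([416.0, 193.0], 0.89)]
    [ 446.9 -435.8   -7.7] [5. 5.]
candle_a side [([205.0, 198.0], 0.73), ([250.0, 187.0], 0.55)]
candle_a top [([162.0, 184.0], 0.87), ([159.0, 247.0], 0.8)]
    [595.6 414.1  -3. ] [95.3 95.3]
1.1 25.0
```

View pics/top0.png

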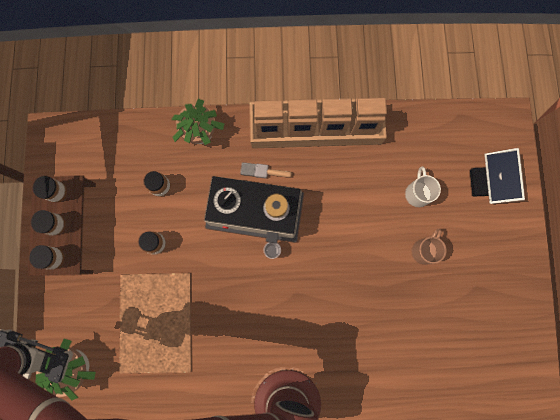

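View pics/side0.png

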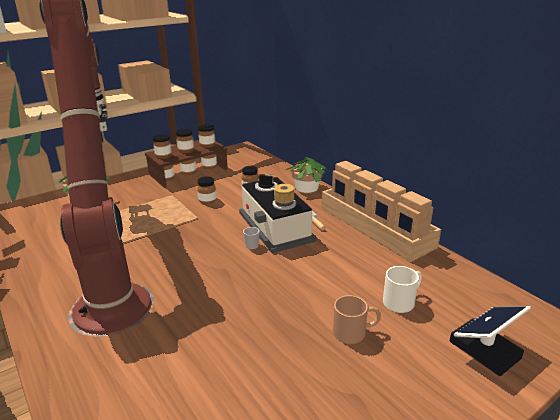

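```bash
cat >> h.py <<'E'
def yaw():
    M=R.from_rotvec(read_state()['orientation']).as_matrix();return np.arctan2(M[1,0],M[0,0])
def go(x,y,z,yw=None):
    s=read_state();M=R.from_rotvec(s['orientation']).as_matrix();d=np.array([x,y,z])-s['tool_pos']
    print('tool shift mm',(M.T@d).round(1),'spin',None if yw is None else round(float(-(((yw-yaw()+np.pi/2)%np.pi)-np.pi/2)),3),'yaw',round(float(yaw()),3),'t',s['clock'],'F',np.round(s['contact_force'],1),'w',round(s['width'],1),'p',np.round(s['tool_pos'],1))
E
python3 - <<'E'
from h import *
s=read_state();print(R.from_rotvec(s['orientation']).as_matrix().round(3))
print(np.round(camera_params('wrist')['mount'],2),camera_params('wrist')['camera_matrix'][0])
go(585,90,330,-0.19)
E
```

```text
[[ 0.311  0.95  -0.   ]
 [ 0.95  -0.311 -0.   ]
 [-0.    -0.    -1.   ]]
[[   1.     -0.      0.     -0.43]
 [  -0.     -0.97   -0.25  -69.67]
 [   0.      0.25   -0.97 -140.83]
 [   0.      0.      0.      1.  ]] [341.1844555    0.         275.24518634]
tool shift mm [-382.2  527.9  -86.4] spin 1.444 yaw 1.254 t 1.1 F [ 0.2 -0.2  0.6] w 92.7 p [202.4 617.6 243.6]
```

>>> arm_command(
  motion=[
    {"tx": -0.019, "ty": 0.0264, "tz": -0.0043},
    {"tx": -0.019, "ty": 0.0264, "tz": -0.0043},
    {"tx": -0.019, "ty": 0.0264, "tz": -0.0043},
    {"tx": -0.019, "ty": 0.0264, "tz": -0.0043},
    {"tx": -0.019, "ty": 0.0264, "tz": -0.0043},
    {"tx": -0.019, "ty": 0.0264, "tz": -0.0043},
    {"tx": -0.019, "ty": 0.0264, "tz": -0.0043},
    {"tx": -0.019, "ty": 0.0264, "tz": -0.0043},
    {"tx": -0.019, "ty": 0.0264, "tz": -0.0043},
    {"tx": -0.019, "ty": 0.0264, "tz": -0.0043},
  ],
  gripper=0,
)

```text
invalid input
```

>>> arm_command(
  motion=[
    {"tx": -0.019, "ty": 0.0264, "tz": -0.0043},
    {"tx": -0.019, "ty": 0.0264, "tz": -0.0043},
    {"tx": -0.019, "ty": 0.0264, "tz": -0.0043},
    {"tx": -0.019, "ty": 0.0264, "tz": -0.0043},
    {"tx": -0.019, "ty": 0.0264, "tz": -0.0043},
    {"tx": -0.019, "ty": 0.0264, "tz": -0.0043},
    {"spin": 0.12},
    {"spin": 0.12},
    {"spin": 0.12},
    {"spin": 0.12},
  ],
)

```text
invalid input
```

>>> arm_command(
  motion=[
    {"tx": -0.019, "ty": 0.0264, "tz": -0.0043, "spin": 0},
    {"tx": -0.019, "ty": 0.0264, "tz": -0.0043, "spin": 0},
    {"tx": -0.019, "ty": 0.0264, "tz": -0.0043, "spin": 0},
    {"tx": -0.019, "ty": 0.0264, "tz": -0.0043, "spin": 0},
    {"tx": -0.019, "ty": 0.0264, "tz": -0.0043, "spin": 0},
    {"tx": -0.019, "ty": 0.0264, "tz": -0.0043, "spin": 0},
    {"tx": -0.019, "ty": 0.0264, "tz": -0.0043, "spin": 0},
    {"tx": -0.019, "ty": 0.0264, "tz": -0.0043, "spin": 0},
    {"tx": -0.019, "ty": 0.0264, "tz": -0.0043, "spin": 0},
    {"tx": -0.019, "ty": 0.0264, "tz": -0.0043, "spin": 0},
  ],
  gripper=0,
)

```text
clock: 1.93
tool_pos: [394.9, 353.5, 287.1]
orientation: [-2.544, -1.843, -0.001]
contact_force: [-0.1, 1.1, -0.4]
width: 92.6
```

>>> arm_command(
  motion=[
    {"tx": -0.019, "ty": 0.0264, "tz": -0.0043, "spin": 0},
    {"tx": -0.019, "ty": 0.0264, "tz": -0.0043, "spin": 0},
    {"tx": -0.019, "ty": 0.0264, "tz": -0.0043, "spin": 0},
    {"tx": -0.019, "ty": 0.0264, "tz": -0.0043, "spin": 0},
    {"tx": -0.019, "ty": 0.0264, "tz": -0.0043, "spin": 0},
    {"tx": -0.019, "ty": 0.0264, "tz": -0.0043, "spin": 0},
    {"tx": 0, "ty": 0, "tz": 0, "spin": 0.12},
    {"tx": 0, "ty": 0, "tz": 0, "spin": 0.12},
    {"tx": 0, "ty": 0, "tz": 0, "spin": 0.12},
    {"tx": 0, "ty": 0, "tz": 0, "spin": 0.12},
  ],
)

```text
clock: 2.77
tool_pos: [509.3, 196.9, 312.6]
orientation: [-2.913, -1.176, -0.0]
contact_force: [-0.6, 0.7, -0.2]
width: 92.9
```

```bash
cat > look.py <<'E'
from h import *
import sys,pickle
n=sys.argv[1];things=sys.argv[2:]
pw=wfc('wrist');im=get_image('wrist');cv2.imwrite(f'pics/{n}.png',im)
out={}
for t in things:
    r=mark_of('wrist',t)[:2];out[t]=r
    print(t,[(np.round(q['centre'],1).tolist(),round(q['score'],2)) for q in r])
pickle.dump((pw,out),open(f'{n}.pkl','wb'))
E
python3 look.py w1 dial_grip dial_tip index_tip collar_top; python3 -c "
from h import *
go(590,90,310,0.78)"
```

```text
dial_grip [([316.0, 288.1], 0.57)]
dial_tip [([317.0, 304.1], 0.78)]
index_tip [([338.4, 290.7], 0.4)]
collar_top [([198.4, 375.4], 0.73)]
tool shift mm [-17.5 133.3   2.5] spin -0.003 yaw 0.777 t 3.0167 F [ 0.1  0.1 -0.2] w 93.2 p [509.1 197.3 312.5]
```

View pics/w1.png

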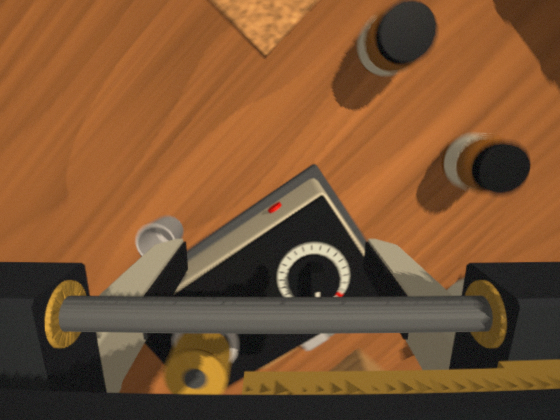

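>>> arm_command(
  motion=[
    {"tx": 0, "ty": 0.025, "tz": 0, "spin": 0},
    {"tx": 0, "ty": 0.025, "tz": 0, "spin": 0},
    {"tx": 0, "ty": 0.025, "tz": 0, "spin": 0},
    {"tx": 0, "ty": 0.025, "tz": 0, "spin": 0},
    {"tx": 0, "ty": 0.01, "tz": 0, "spin": 0},
    {"tx": 0, "ty": 0, "tz": 0, "spin": 0},
    {"tx": 0, "ty": 0, "tz": 0, "spin": 0},
    {"tx": 0, "ty": 0, "tz": 0, "spin": 0},
    {"tx": 0, "ty": 0, "tz": 0, "spin": 0},
    {"tx": 0, "ty": 0, "tz": 0, "spin": 0},
  ],
)

```text
clock: 3.85
tool_pos: [585.3, 120.2, 312.6]
orientation: [-2.907, -1.189, 0.0]
contact_force: [-0.2, -0.5, -0.4]
width: 92.8
```

```bash
python3 look.py w2 dial_grip dial_tip index_tip collar_top throat_seat; python3 -c "
import pickle
from h import *
a,A=pickle.load(open('w1.pkl','rb'));b,B=pickle.load(open('w2.pkl','rb'))
for t in A:
  if A[t] and B[t]:
    x,e=tri([ray(a,A[t][0]['centre']),ray(b,B[t][0]['centre'])]);print(t,x.round(1),np.round(e,1))
for t,z in (('dial_grip',150),('dial_tip',128),('index_tip',123),('collar_top',178)):
  print(t,[atz(p,O[t][0]['centre'],z).round(1) for p,O in((a,A),(b,B)) if O[t]])
"
```

```text
dial_grip [([319.0, 179.7], 0.62)]
dial_tip [([320.3, 207.5], 0.78)]
index_tip [([343.3, 194.7], 0.43)]
collar_top [([187.2, 278.3], 0.65)]
throat_seat [([194.7, 262.8], 0.21)]
dial_grip [602.6 157.8 152. ] [0.3 0.3]
dial_tip [628.8 138.3 127.7] [0.6 0.6]
index_tip [638.1 163.  119.3] [0.6 0.6]
collar_top [580.   10.5 167.5] [0.7 0.7]
dial_grip [array([603.3, 157. , 150. ]), array([603.3, 157.9, 150. ])]
dial_tip [array([628.1, 138. , 128. ]), array([629.2, 138.8, 128. ])]
index_tip [array([635.7, 163.6, 123. ]), array([637.4, 163.4, 123. ])]
collar_top [array([576. ,  19.7, 178. ]), array([578. ,  15.7, 178. ])]
```

View pics/w2.png

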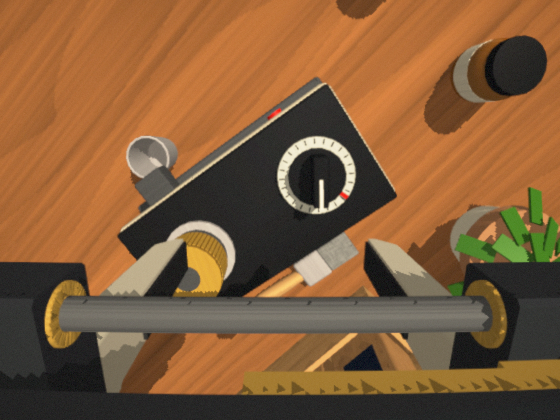

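```bash
python3 - <<'E'
import pickle
from h import *
b,B=pickle.load(open('w2.pkl','rb'));im=cv2.imread('pics/w2.png')
hsv=cv2.cvtColor(im,cv2.COLOR_BGR2HSV)
roi=np.zeros(im.shape[:2],np.uint8);cv2.circle(roi,(316,175),50,255,-1)
w=((hsv[...,1]<60)&(hsv[...,2]>130)&(roi>0)).astype(np.uint8)
n,l,s,c=cv2.connectedComponentsWithStats(w)
for i in range(1,n):
    if s[i,4]>15: print(i,s[i],c[i].round(1))
red=((hsv[...,1]>150)&((hsv[...,0]<8)|(hsv[...,0]>172))&(roi>0)&(hsv[...,2]>100))
cand=np.argwhere(red)[:,::-1].astype(float);print('red',len(cand),cand.mean(0))
cn,_=cv2.findContours(w,cv2.RETR_EXTERNAL,cv2.CHAIN_APPROX_NONE)
k=max(cn,key=lambda k:cv2.minEnclosingCircle(k)[1]);hull=cv2.convexHull(k)[:,0].astype(float)
for z in (120,121,122):
    P=np.array([atz(b,p,z)[:2] for p in hull]);A=np.c_[2*P,np.ones(len(P))];q=np.linalg.lstsq(A,(P**2).sum(1),rcond=None)[0]
    print(z,'ring c',q[:2].round(1),'r',np.sqrt(q[2]+q[:2]@q[:2]).round(1))
r=atz(b,cand.mean(0),122)
c0=q[:2];print('red ang',np.degrees(np.arctan2(*(r[:2]-c0)[::-1])).round(1),np.linalg.norm(r[:2]-c0))
# pointer line pixels
for p in ((320,182),(320.5,195),(321.5,207)):
    t=atz(b,p,128.5)[:2]-c0;print(p,np.degrees(np.arctan2(t[1],t[0])).round(1),np.linalg.norm(t).round(1))
cv2.imwrite('pics/c2.png',cv2.resize(im[115:235,250:390],None,fx=5,fy=5,interpolation=cv2.INTER_CUBIC))
E
```

```text
1 [ 277  136   79   78 2155] [315.2 171.6]
red 36 [343.66666667 195.33333333]
120 ring c [604.8 157.5] r 38.8
121 ring c [604.6 157.5] r 38.7
122 ring c [604.4 157.5] r 38.5
red ang 9.5 34.524401116775365
(320, 182) -12.7 6.1
(320.5, 195) -32.3 18.5
(321.5, 207) -34.9 30.7
```

View pics/c2.png

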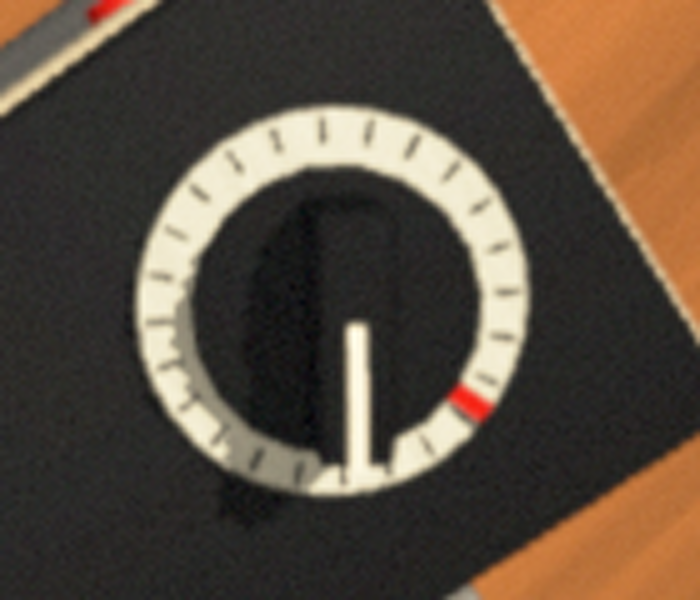

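```bash
python3 - <<'E'
import pickle
from h import *
b,B=pickle.load(open('w2.pkl','rb'))
for z in (156,):
    P=[atz(b,p,z)[:2] for p in ((320.8,181),(322.,199),(322.8,210))];print(P)
    d=P[1]-P[0];print(np.degrees(np.arctan2(d[1],d[0])),np.linalg.norm(d))
# bar sides in crop: left edge x 318..(204->?), right edge 393: (328.6,157)->(328.6,200)
for q in (((313.5,156),(313.5,180)),((328.5,156),(329,200))):
    P=[atz(b,p,156)[:2] for p in q];d=P[1]-P[0];print(P,np.degrees(np.arctan2(d[1],d[0])))
print(np.degrees(yaw()),np.degrees(yaw())-90)
c=np.array([604.4,157.5]);print('yaw target',)
go(604.4,157.5,190,np.radians(90-41))
E
```

```text
[array([603.92978159, 158.46570281]), array([616.58645652, 147.92600745]), array([624.53919745, 141.38829541])]
-39.7854378658574 16.470476573716244
[array([583.41379949, 169.22042777]), array([598.67467505, 154.54478106])] -43.880067878240204
[array([592.70734278, 178.40030212]), array([621.74502648, 151.71050211])] -42.58746840367003
44.36644276144082 -45.63355723855918
yaw target
tool shift mm [ 40.3 -14.8 122.5] spin -0.081 yaw 0.774 t 4.15 F [ 0.1 -0.   0.3] w 92.5 p [585.9 118.7 312.5]
```

>>> arm_command(
  motion=[
    {"tx": 0.01, "ty": -0.0037, "tz": 0.0, "spin": 0},
    {"tx": 0.01, "ty": -0.0037, "tz": 0.01, "spin": 0},
    {"tx": 0.01, "ty": -0.0037, "tz": 0.02, "spin": 0},
    {"tx": 0.0103, "ty": -0.0037, "tz": 0.02, "spin": 0},
    {"tx": 0, "ty": 0, "tz": 0.02, "spin": -0.045},
    {"tx": 0, "ty": 0, "tz": 0.02, "spin": -0.045},
    {"tx": 0, "ty": 0, "tz": 0.01, "spin": 0},
    {"tx": 0, "ty": 0, "tz": 0, "spin": 0},
    {"tx": 0, "ty": 0, "tz": 0, "spin": 0},
    {"tx": 0, "ty": 0, "tz": 0, "spin": 0},
  ],
  gripper=80,
)

```text
clock: 4.98
tool_pos: [605.4, 157.7, 213.5]
orientation: [2.853, 1.314, 0.004]
contact_force: [-0.6, 0.1, 1.2]
width: 63.7
```

```bash
python3 -c "
from h import *
go(604.2,157.7,158,np.radians(49.5))"
```

```text
tool shift mm [-0.9 -1.  55.5] spin -0.0 yaw 0.863 t 4.9833 F [-0.6  0.1  1.2] w 63.7 p [605.4 157.7 213.5]
```

Descend and close on the bar.

>>> arm_command(
  motion=[
    {"tx": -0.001, "ty": -0.001, "tz": 0.011, "spin": 0},
    {"tx": 0, "ty": 0, "tz": 0.011, "spin": 0},
    {"tx": 0, "ty": 0, "tz": 0.011, "spin": 0},
    {"tx": 0, "ty": 0, "tz": 0.011, "spin": 0},
    {"tx": 0, "ty": 0, "tz": 0.011, "spin": 0},
    {"tx": 0, "ty": 0, "tz": 0, "spin": 0},
    {"tx": 0, "ty": 0, "tz": 0, "spin": 0},
    {"tx": 0, "ty": 0, "tz": 0, "spin": 0},
    {"tx": 0, "ty": 0, "tz": 0, "spin": 0},
    {"tx": 0, "ty": 0, "tz": 0, "spin": 0},
  ],
)

```text
clock: 5.82
tool_pos: [603.6, 157.2, 158.1]
orientation: [2.853, 1.315, 0.002]
contact_force: [-0.7, 0.5, -1.0]
width: 63.8
```

>>> arm_command(
  motion=[
    {"tx": 0, "ty": 0, "tz": 0, "spin": 0},
    {"tx": 0, "ty": 0, "tz": 0, "spin": 0},
    {"tx": 0, "ty": 0, "tz": 0, "spin": 0},
    {"tx": 0, "ty": 0, "tz": 0, "spin": 0},
    {"tx": 0, "ty": 0, "tz": 0, "spin": 0},
    {"tx": 0, "ty": 0, "tz": 0, "spin": 0},
    {"tx": 0, "ty": 0, "tz": 0, "spin": 0},
    {"tx": 0, "ty": 0, "tz": 0, "spin": 0},
    {"tx": 0, "ty": 0, "tz": 0, "spin": 0},
    {"tx": 0, "ty": 0, "tz": 0, "spin": 0},
  ],
  gripper=255,
  squeeze=12,
)

```text
clock: 6.65
tool_pos: [603.9, 157.9, 157.9]
orientation: [-2.853, -1.316, -0.004]
contact_force: [3.3, 2.3, 1.6]
width: 54.9
```

>>> arm_command(
  motion=[
    {"tx": 0, "ty": 0, "tz": 0, "spin": 0},
    {"tx": 0, "ty": 0, "tz": 0, "spin": 0},
    {"tx": 0, "ty": 0, "tz": 0, "spin": 0},
    {"tx": 0, "ty": 0, "tz": 0, "spin": 0},
    {"tx": 0, "ty": 0, "tz": 0, "spin": 0},
    {"tx": 0, "ty": 0, "tz": 0, "spin": 0},
    {"tx": 0, "ty": 0, "tz": 0, "spin": 0},
    {"tx": 0, "ty": 0, "tz": 0, "spin": 0},
    {"tx": 0, "ty": 0, "tz": 0, "spin": 0},
    {"tx": 0, "ty": 0, "tz": 0, "spin": 0},
  ],
)

```text
clock: 7.48
tool_pos: [603.9, 157.8, 157.9]
orientation: [-2.853, -1.316, -0.004]
contact_force: [4.4, 3.3, 1.5]
width: 54.3
```

```bash
python3 look.py w3 dial_grip dial_tip index_tip; python3 -c "
from h import *
go(604.2,157.7,158,np.radians(49.5));print(tips_ahead() if callable(tips_ahead) else tips_ahead)"
```

```text
dial_grip [([274.1, 269.6], 0.68)]
dial_tip []
index_tip [([321.2, 284.3], 0.44), ([533.3, 96.6], 0.37)]
tool shift mm [ 0.1  0.4 -0.1] spin 0.0 yaw 0.864 t 7.6833 F [3.2 2.8 1.5] w 54.5 p [603.9 157.9 157.9]
25.0
```

View pics/w3.png

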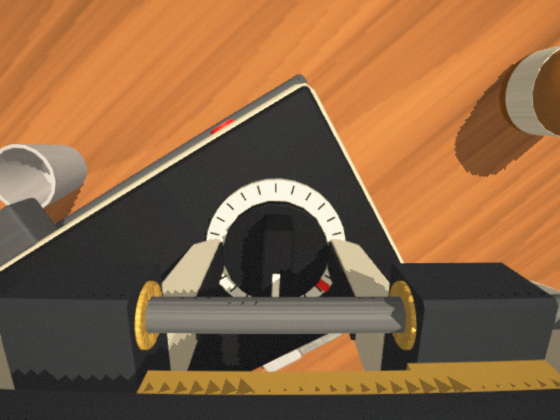

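>>> arm_command(
  motion=[
    {"tx": 0, "ty": 0, "tz": 0, "spin": 0},
    {"tx": 0, "ty": 0, "tz": 0, "spin": 0},
    {"tx": 0, "ty": 0, "tz": 0, "spin": 0},
    {"tx": 0, "ty": 0, "tz": 0, "spin": 0},
    {"tx": 0, "ty": 0, "tz": 0, "spin": 0},
    {"tx": 0, "ty": 0, "tz": -0.002, "spin": 0},
    {"tx": 0, "ty": 0, "tz": -0.003, "spin": 0},
    {"tx": 0, "ty": 0, "tz": -0.003, "spin": 0},
    {"tx": 0, "ty": 0, "tz": 0, "spin": 0},
    {"tx": 0, "ty": 0, "tz": 0, "spin": 0},
  ],
  gripper=80,
)

```text
clock: 8.52
tool_pos: [603.3, 157.2, 165.8]
orientation: [2.853, 1.315, 0.001]
contact_force: [0.1, -0.4, 0.2]
width: 64.1
```

>>> arm_command(
  motion=[
    {"tx": 0, "ty": 0, "tz": 0, "spin": 0},
    {"tx": 0, "ty": 0, "tz": 0, "spin": 0},
    {"tx": 0, "ty": 0, "tz": 0, "spin": 0},
    {"tx": 0, "ty": 0, "tz": 0, "spin": 0},
    {"tx": 0, "ty": 0, "tz": 0, "spin": 0},
    {"tx": 0, "ty": 0, "tz": 0, "spin": 0},
    {"tx": 0, "ty": 0, "tz": 0, "spin": 0},
    {"tx": 0, "ty": 0, "tz": 0, "spin": 0},
    {"tx": 0, "ty": 0, "tz": 0, "spin": 0},
    {"tx": 0, "ty": 0, "tz": 0, "spin": 0},
  ],
  gripper=255,
)

```text
clock: 9.35
tool_pos: [603.8, 158.0, 165.5]
orientation: [-2.852, -1.316, -0.004]
contact_force: [1.4, 0.8, -1.9]
width: 13.9
```

```bash
python3 -c "
from h import *
go(604.2,157.7,158,np.radians(49.5));print(tips_ahead() if callable(tips_ahead) else tips_ahead)"
```

```text
tool shift mm [-0.   0.5  7.5] spin 0.0 yaw 0.864 t 9.35 F [ 1.4  0.8 -1.9] w 13.9 p [603.8 158.  165.5]
25.0
```

>>> arm_command(
  motion=[
    {"tx": 0, "ty": 0, "tz": 0, "spin": -0.1},
    {"tx": 0, "ty": 0, "tz": 0, "spin": -0.1},
    {"tx": 0, "ty": 0, "tz": 0, "spin": -0.1},
    {"tx": 0, "ty": 0, "tz": 0, "spin": -0.1},
    {"tx": 0, "ty": 0, "tz": 0, "spin": -0.1},
    {"tx": 0, "ty": 0, "tz": 0, "spin": -0.1},
    {"tx": 0, "ty": 0, "tz": 0, "spin": -0.1},
    {"tx": 0, "ty": 0, "tz": 0, "spin": -0.1},
    {"tx": 0, "ty": 0, "tz": 0, "spin": -0.05},
    {"tx": 0, "ty": 0, "tz": 0, "spin": 0},
  ],
)

```text
clock: 10.18
tool_pos: [603.8, 158.2, 165.5]
orientation: [-2.055, -2.376, -0.005]
contact_force: [2.4, 3.0, -2.5]
width: 14.0
```

>>> arm_command(
  motion=[
    {"tx": 0, "ty": 0, "tz": 0, "spin": 0},
    {"tx": 0, "ty": 0, "tz": 0, "spin": 0},
    {"tx": 0, "ty": 0, "tz": 0, "spin": 0},
    {"tx": 0, "ty": 0, "tz": 0, "spin": 0},
    {"tx": 0, "ty": 0, "tz": -0.005, "spin": 0},
    {"tx": 0, "ty": 0, "tz": -0.02, "spin": 0},
    {"tx": 0, "ty": 0, "tz": -0.03, "spin": 0},
    {"tx": 0, "ty": 0.03, "tz": -0.03, "spin": 0},
    {"tx": 0, "ty": 0.03, "tz": -0.01, "spin": 0},
    {"tx": 0, "ty": 0, "tz": 0, "spin": 0},
  ],
  gripper=80,
)

```text
clock: 11.02
tool_pos: [667.4, 165.9, 263.7]
orientation: [2.054, 2.367, 0.014]
contact_force: [1.3, 0.8, -0.4]
width: 63.8
```

```bash
python3 look.py w4 dial_grip dial_tip index_tip collar_top throat_seat;python3 -c "
from h import *
import pickle
go(604.2,157.7,158,np.radians(49.5))
b,B=pickle.load(open('w4.pkl','rb'))
for t,z in (('dial_grip',150),('dial_tip',128),('index_tip',122)):
    if B[t]:
        p=atz(b,B[t][0]['centre'],z)[:2];d=p-[604.2,158];print(t,p.round(1),np.degrees(np.arctan2(d[1],d[0])).round(1))
im=cv2.imread('pics/w4.png');c=B['dial_grip'][0]['centre'] if B['dial_grip'] else (280,200)
x,y=int(c[0]),int(c[1]);x0=max(0,x-80);y0=max(0,y-70);cv2.imwrite('pics/c4.png',cv2.resize(im[y0:y+80,x0:x+80],None,fx=4,fy=4,interpolation=cv2.INTER_CUBIC));print(x0,y0)
"
```

```text
dial_grip [([277.0, 124.0], 0.85)]
dial_tip [([278.6, 158.0], 0.76)]
index_tip [([279.9, 162.9], 0.53)]
collar_top [([59.2, 50.4], 0.83)]
throat_seat []
tool shift mm [  0.4 -56.6 101.2] spin 0.85 yaw 1.714 t 11.3167 F [ 0.1 -0.2 -0.1] w 63.6 p [660.6 165.5 259.1]
dial_grip [604.6 157.4] -57.5
dial_tip [631.6 162.7] 9.7
index_tip [636.2 164.5] 11.5
197 54
```

View pics/c4.png

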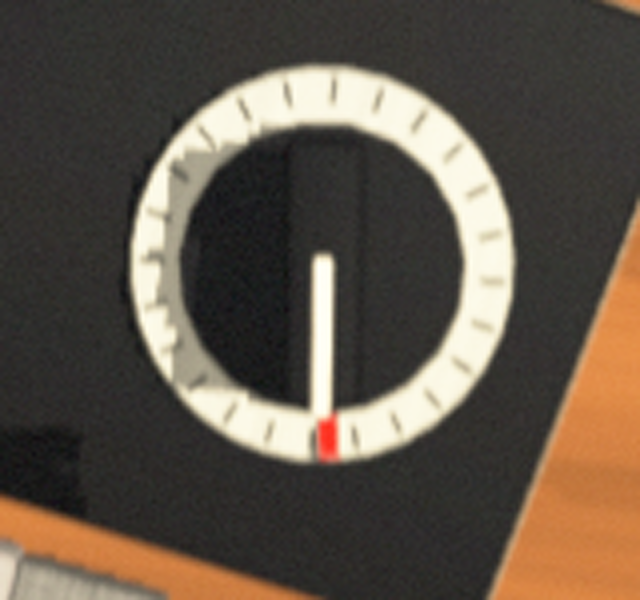

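```bash
python3 - <<'E'
from h import *
import pickle
ms=[pickle.load(open(f'w{i}.pkl','rb')) for i in (1,2,4)]
rs=[ray(b,B['collar_top'][0]['centre']) for b,B in ms]
print([x for x in tri(rs)]);print([ (o+v*(178-o[2])/v[2]).round(1) for o,v in rs])
go(576.5,15.5,262,1.714);print(np.round(read_state()['joint_pos'],2))
E
```

```text
[array([578.02723267,  13.97737517, 173.47181803]), [1.542179945122591, 0.9226420274830824, 1.239514456895407]]
[array([576. ,  19.7, 178. ]), array([578. ,  15.7, 178. ]), array([577.5,  15.8, 178. ])]
tool shift mm [-136.4 -104.7   -2.6] spin 0.0 yaw 1.714 t 11.3167 F [ 0.1 -0.2 -0.1] w 63.6 p [660.6 165.5 259.1]
[-0.23  0.66 -0.09  1.29  0.06  1.19  1.39]
```

>>> arm_command(
  motion=[
    {"tx": -0.02, "ty": -0.0063, "tz": 0, "spin": 0},
    {"tx": -0.02, "ty": -0.0063, "tz": 0, "spin": 0},
    {"tx": -0.02, "ty": -0.0063, "tz": 0, "spin": 0},
    {"tx": -0.02, "ty": -0.0063, "tz": 0, "spin": 0},
    {"tx": -0.02, "ty": -0.0063, "tz": 0, "spin": 0},
    {"tx": -0.02, "ty": -0.0063, "tz": 0, "spin": 0},
    {"tx": -0.016, "ty": -0.0063, "tz": 0, "spin": 0},
    {"tx": 0, "ty": 0, "tz": 0, "spin": 0},
    {"tx": 0, "ty": 0, "tz": 0, "spin": 0},
    {"tx": 0, "ty": 0, "tz": 0, "spin": 0},
  ],
  gripper=0,
)

```text
clock: 12.15
tool_pos: [637.5, 26.7, 259.8]
orientation: [-2.054, -2.375, -0.002]
contact_force: [-0.6, -0.6, 0.0]
width: 92.6
```

```bash
python3 look.py w5 collar_top throat_seat dial_tip index_tip;python3 - <<'E'
from h import *
import pickle
b,B=pickle.load(open('w5.pkl','rb'))
for t,z in (('collar_top',178),('throat_seat',126),('dial_tip',128),('index_tip',122)):
    if B[t]: print(t,atz(b,B[t][0]['centre'],z)[:2].round(1))
ms=[pickle.load(open(f'w{i}.pkl','rb')) for i in (2,4,5)]
print(tri([ray(b,B['collar_top'][0]['centre']) for b,B in ms]))
go(577.5,15.5,200,1.714)
E
```

```text
collar_top [([270.8, 132.4], 0.66), ([271.9, 130.2], 0.58)]
throat_seat []
dial_tip [([436.4, 224.2], 0.63)]
index_tip []
collar_top [578.5  14.6]
dial_tip [635.2 163.8]
(array([578.05239664,  14.77564585, 176.50414866]), [0.24642364415321943, 0.7179960451128498, 0.5365254132700312])
tool shift mm [ -1.9 -61.2  59.8] spin 0.002 yaw 1.716 t 12.4 F [-0.3  0.1  1.2] w 93.0 p [637.8  26.3 259.8]
```

View pics/w5.png

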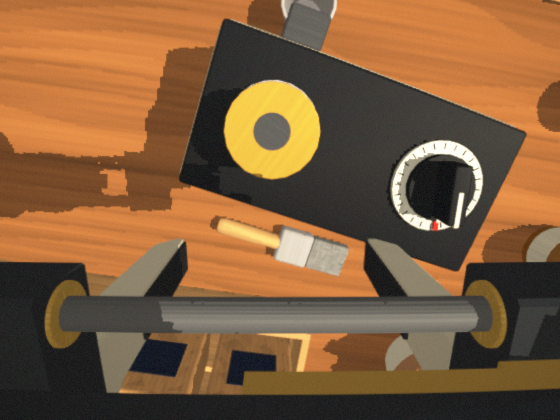

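```bash
python3 - <<'E'
from h import *
import pickle
b,B=pickle.load(open('w5.pkl','rb'));im=cv2.imread('pics/w5.png');hsv=cv2.cvtColor(im,cv2.COLOR_BGR2HSV)
P=[atz(b,p,156)[:2] for p in ((463,195),(457.5,227))];d=P[1]-P[0];print('pointer',P,np.degrees(np.arctan2(d[1],d[0])))
r=atz(b,(435,225),122)[:2];d=r-[604.3,157.6];print('red',r,np.degrees(np.arctan2(d[1],d[0])))
m=((hsv[...,1]>150)&(hsv[...,2]>150)&(hsv[...,0]>20)&(hsv[...,0]<32)).astype(np.uint8)
cn=max(cv2.findContours(m,cv2.RETR_EXTERNAL,cv2.CHAIN_APPROX_NONE)[0],key=cv2.contourArea)
h=cv2.convexHull(cn)[:,0].astype(float)
for z in (176,178):
    Q=np.array([atz(b,p,z)[:2] for p in h]);A=np.c_[2*Q,np.ones(len(Q))];q=np.linalg.lstsq(A,(Q**2).sum(1),rcond=None)[0];print(z,q[:2],np.sqrt(q[2]+q[:2]@q[:2]))
E
```

```text
pointer [array([603.27531382, 162.58937091]), array([628.18210214, 165.48774543])] 6.637590433735008
red [637.55956751 166.00768206] 14.186589907684855
176 [577.57262913  15.11125351] 30.397271109210525
178 [577.49116767  15.11675734] 30.12663420263972
```

```bash
python3 - <<'E'
from h import *
import pickle
ang=lambda d:np.degrees(np.arctan2(d[1],d[0])).round(1)
for n,z0 in (('w4',None),('w2',None)):
    b,B=pickle.load(open(n+'.pkl','rb'));im=cv2.imread(f'pics/{n}.png');hsv=cv2.cvtColor(im,cv2.COLOR_BGR2HSV)
    cc=(277,118) if n=='w4' else (316,175)
    roi=np.zeros(im.shape[:2],np.uint8);cv2.circle(roi,cc,56 if n=='w4' else 45,255,-1)
    m=((hsv[...,1]<60)&(hsv[...,2]>150)&(roi>0)).astype(np.uint8)
    red=((hsv[...,1]>150)&((hsv[...,0]<8)|(hsv[...,0]>172))&(roi>0)&(hsv[...,2]>100)).astype(np.uint8)
    cn=max(cv2.findContours(m|red,cv2.RETR_EXTERNAL,cv2.CHAIN_APPROX_NONE)[0],key=cv2.contourArea);h=cv2.convexHull(cn)[:,0].astype(float)
    Q=np.array([atz(b,p,122)[:2] for p in h]);q=np.linalg.lstsq(np.c_[2*Q,np.ones(len(Q))],(Q**2).sum(1),rcond=None)[0]
    r=atz(b,np.argwhere(red)[:,::-1].mean(0),122)[:2]
    print(n,'ring',q[:2].round(1),'R',np.sqrt(q[2]+q[:2]@q[:2]).round(1),'red',r.round(1),ang(r-q[:2]))
    # pointer: white px inside radius 21 of ring centre as seen (line on bar top)
    px=[p for p in np.argwhere(m)[:,::-1] if np.linalg.norm(atz(b,p,156)[:2]-q[:2])<22]
    W=np.array([atz(b,p,156)[:2] for p in px]);vx,vy,x,y=cv2.fitLine(W.astype(np.float32),cv2.DIST_L2,0,.01,.01).ravel()
    print(len(px),'line',ang((vx,vy)),'thru',x,y)
E
```

```text
w4 ring [603.3 157.5] R 38.6 red [636.6 163.4] 10.1
180 line 8.0 thru 612.4034 158.50867
w2 ring [604.5 157.5] R 38.4 red [638.4 163.2] 9.5
163 line -15.9 thru 614.5909 152.81766
```

>>> arm_command(
  motion=[
    {"tx": -0.002, "ty": -0.0153, "tz": 0, "spin": 0},
    {"tx": 0, "ty": -0.0153, "tz": 0, "spin": 0},
    {"tx": 0, "ty": -0.0153, "tz": 0, "spin": 0},
    {"tx": 0, "ty": -0.0153, "tz": 0, "spin": 0},
    {"tx": 0, "ty": 0, "tz": 0.01, "spin": 0},
    {"tx": 0, "ty": 0, "tz": 0.015, "spin": 0},
    {"tx": 0, "ty": 0, "tz": 0.015, "spin": 0},
    {"tx": 0, "ty": 0, "tz": 0, "spin": 0},
    {"tx": 0, "ty": 0, "tz": 0, "spin": 0},
    {"tx": 0, "ty": 0, "tz": 0, "spin": 0},
  ],
)

```text
clock: 13.23
tool_pos: [578.3, 14.4, 220.2]
orientation: [2.056, 2.375, 0.001]
contact_force: [0.7, -0.4, 0.9]
width: 93.0
```

```bash
python3 -c "
from h import *
go(577.5,15.1,177,1.714)"
```

```text
tool shift mm [ 0.8 -0.7 43.2] spin 0.0 yaw 1.714 t 13.2333 F [ 0.7 -0.4  0.9] w 93.0 p [578.3  14.4 220.2]
```

>>> arm_command(
  motion=[
    {"tx": 0.001, "ty": -0.001, "tz": 0.005, "spin": 0},
    {"tx": 0, "ty": 0, "tz": 0.01, "spin": 0},
    {"tx": 0, "ty": 0, "tz": 0.01, "spin": 0},
    {"tx": 0, "ty": 0, "tz": 0.01, "spin": 0},
    {"tx": 0, "ty": 0, "tz": 0.008, "spin": 0},
    {"tx": 0, "ty": 0, "tz": 0, "spin": 0},
    {"tx": 0, "ty": 0, "tz": 0, "spin": 0},
    {"tx": 0, "ty": 0, "tz": 0, "spin": 0},
    {"tx": 0, "ty": 0, "tz": 0, "spin": 0},
    {"tx": 0, "ty": 0, "tz": 0, "spin": 0},
  ],
)

```text
clock: 14.07
tool_pos: [576.7, 14.9, 177.5]
orientation: [2.056, 2.374, 0.001]
contact_force: [0.1, -0.5, -0.4]
width: 93.0
```

>>> arm_command(
  motion=[
    {"tx": 0, "ty": 0, "tz": 0, "spin": 0},
    {"tx": 0, "ty": 0, "tz": 0, "spin": 0},
    {"tx": 0, "ty": 0, "tz": 0, "spin": 0},
    {"tx": 0, "ty": 0, "tz": 0, "spin": 0},
    {"tx": 0, "ty": 0, "tz": 0, "spin": 0},
    {"tx": 0, "ty": 0, "tz": 0, "spin": 0},
    {"tx": 0, "ty": 0, "tz": 0, "spin": 0},
    {"tx": 0, "ty": 0, "tz": 0, "spin": 0},
    {"tx": 0, "ty": 0, "tz": 0, "spin": 0},
    {"tx": 0, "ty": 0, "tz": 0, "spin": 0},
  ],
  gripper=255,
  squeeze=30,
)

```text
clock: 14.9
tool_pos: [576.3, 15.0, 177.0]
orientation: [-2.057, -2.375, -0.0]
contact_force: [-0.4, 0.6, 0.9]
width: 62.0
```

>>> arm_command(
  motion=[
    {"tx": 0, "ty": 0, "tz": 0.002, "spin": 0},
    {"tx": 0, "ty": 0, "tz": 0, "spin": 0.05},
    {"tx": 0, "ty": 0, "tz": 0, "spin": 0.05},
    {"tx": 0, "ty": 0, "tz": 0, "spin": 0.05},
    {"tx": 0, "ty": 0, "tz": 0, "spin": 0.05},
    {"tx": 0, "ty": 0, "tz": 0, "spin": 0.05},
    {"tx": 0, "ty": 0, "tz": 0, "spin": 0.05},
    {"tx": 0, "ty": 0, "tz": 0, "spin": 0.05},
    {"tx": 0, "ty": 0, "tz": 0, "spin": 0.05},
    {"tx": 0, "ty": 0, "tz": 0, "spin": 0},
  ],
)

```text
clock: 15.73
tool_pos: [577.2, 15.3, 176.8]
orientation: [2.487, 1.916, 0.004]
contact_force: [-1.2, 0.2, 7.9]
width: 62.2
```

```bash
python3 -c "
from h import *
go(577.5,15.1,177,1.714);print(read_state()['torque'])"
```

```text
tool shift mm [-0.1  0.3 -0.2] spin -0.401 yaw 1.313 t 15.7333 F [-1.2  0.2  7.9] w 62.2 p [577.2  15.3 176.8]
[ 0.12175843  0.41532989 -0.06025963]
```

>>> arm_command(
  motion=[
    {"tx": 0, "ty": 0, "tz": 0.001, "spin": 0.03},
    {"tx": 0, "ty": 0, "tz": 0, "spin": 0.03},
    {"tx": 0, "ty": 0, "tz": 0, "spin": 0.03},
    {"tx": 0, "ty": 0, "tz": 0, "spin": 0.03},
    {"tx": 0, "ty": 0, "tz": 0, "spin": 0.03},
    {"tx": 0, "ty": 0, "tz": 0, "spin": 0.03},
    {"tx": 0, "ty": 0, "tz": 0, "spin": 0.03},
    {"tx": 0, "ty": 0, "tz": 0, "spin": 0.03},
    {"tx": 0, "ty": 0, "tz": 0, "spin": 0},
    {"tx": 0, "ty": 0, "tz": 0, "spin": 0},
  ],
)

```text
clock: 16.57
tool_pos: [577.6, 15.4, 176.8]
orientation: [2.697, 1.607, 0.006]
contact_force: [-2.0, 0.3, 12.7]
width: 62.0
```

>>> arm_command(
  motion=[
    {"tx": 0, "ty": 0, "tz": 0, "spin": 0.03},
    {"tx": 0, "ty": 0, "tz": 0, "spin": 0.03},
    {"tx": 0, "ty": 0, "tz": 0, "spin": 0.03},
    {"tx": 0, "ty": 0, "tz": 0, "spin": 0.03},
    {"tx": 0, "ty": 0, "tz": 0, "spin": 0.03},
    {"tx": 0, "ty": 0, "tz": 0, "spin": 0.0},
    {"tx": 0, "ty": 0, "tz": 0, "spin": 0.0},
    {"tx": 0, "ty": 0, "tz": 0, "spin": 0},
    {"tx": 0, "ty": 0, "tz": 0, "spin": 0},
    {"tx": 0, "ty": 0, "tz": 0, "spin": 0},
  ],
)

```text
clock: 17.4
tool_pos: [577.5, 15.6, 176.8]
orientation: [2.811, 1.401, 0.006]
contact_force: [-2.3, 0.9, 13.1]
width: 61.8
```

>>> arm_command(
  motion=[
    {"tx": 0, "ty": 0, "tz": 0, "spin": 0.03},
    {"tx": 0, "ty": 0, "tz": 0, "spin": 0.03},
    {"tx": 0, "ty": 0, "tz": 0, "spin": 0.03},
    {"tx": 0, "ty": 0, "tz": 0, "spin": 0.03},
    {"tx": 0, "ty": 0, "tz": 0, "spin": 0.03},
    {"tx": 0, "ty": 0, "tz": 0, "spin": 0.0},
    {"tx": 0, "ty": 0, "tz": 0, "spin": 0.0},
    {"tx": 0, "ty": 0, "tz": 0, "spin": 0},
    {"tx": 0, "ty": 0, "tz": 0, "spin": 0},
    {"tx": 0, "ty": 0, "tz": 0, "spin": 0},
  ],
)

```text
clock: 18.23
tool_pos: [577.7, 15.6, 176.8]
orientation: [2.908, 1.187, 0.007]
contact_force: [-2.6, 1.3, 12.3]
width: 62.2
```

```bash
python3 -c "
from h import *
go(577.5,15.1,177,1.714);print(read_state()['torque'])"
```

```text
tool shift mm [-0.5  0.2 -0.2] spin -0.939 yaw 0.775 t 18.2333 F [-2.6  1.3 12.3] w 62.2 p [577.7  15.6 176.8]
[0.14826101 0.60148144 0.0045548 ]
```

>>> arm_command(
  motion=[
    {"tx": 0, "ty": 0, "tz": 0, "spin": 0.03},
    {"tx": 0, "ty": 0, "tz": 0, "spin": 0.03},
    {"tx": 0, "ty": 0, "tz": 0, "spin": 0.03},
    {"tx": 0, "ty": 0, "tz": 0, "spin": 0.03},
    {"tx": 0, "ty": 0, "tz": 0, "spin": 0.03},
    {"tx": 0, "ty": 0, "tz": 0, "spin": 0.0},
    {"tx": 0, "ty": 0, "tz": 0, "spin": 0.0},
    {"tx": 0, "ty": 0, "tz": 0, "spin": 0},
    {"tx": 0, "ty": 0, "tz": 0, "spin": 0},
    {"tx": 0, "ty": 0, "tz": 0, "spin": 0},
  ],
)

```text
clock: 19.07
tool_pos: [577.5, 15.7, 176.7]
orientation: [-2.989, -0.966, -0.006]
contact_force: [-2.8, 1.1, 12.9]
width: 61.7
```

>>> arm_command(
  motion=[
    {"tx": 0, "ty": 0, "tz": 0, "spin": 0.03},
    {"tx": 0, "ty": 0, "tz": 0, "spin": 0.03},
    {"tx": 0, "ty": 0, "tz": 0, "spin": 0.03},
    {"tx": 0, "ty": 0, "tz": 0, "spin": 0.03},
    {"tx": 0, "ty": 0, "tz": 0, "spin": 0.03},
    {"tx": 0, "ty": 0, "tz": 0, "spin": 0.0},
    {"tx": 0, "ty": 0, "tz": 0, "spin": 0.0},
    {"tx": 0, "ty": 0, "tz": 0, "spin": 0},
    {"tx": 0, "ty": 0, "tz": 0, "spin": 0},
    {"tx": 0, "ty": 0, "tz": 0, "spin": 0},
  ],
)

```text
clock: 19.9
tool_pos: [577.7, 15.7, 176.1]
orientation: [-3.053, -0.739, -0.006]
contact_force: [-1.6, 1.3, 9.1]
width: 62.0
```

>>> arm_command(
  motion=[
    {"tx": 0, "ty": 0, "tz": 0, "spin": 0.02},
    {"tx": 0, "ty": 0, "tz": 0, "spin": 0},
    {"tx": 0, "ty": 0, "tz": 0, "spin": 0.02},
    {"tx": 0, "ty": 0, "tz": 0, "spin": 0},
    {"tx": 0, "ty": 0, "tz": 0, "spin": 0},
    {"tx": 0, "ty": 0, "tz": 0, "spin": 0.0},
    {"tx": 0, "ty": 0, "tz": 0, "spin": 0.0},
    {"tx": 0, "ty": 0, "tz": 0, "spin": 0},
    {"tx": 0, "ty": 0, "tz": 0, "spin": 0},
    {"tx": 0, "ty": 0, "tz": 0, "spin": 0},
  ],
)

```text
clock: 20.73
tool_pos: [576.5, 15.6, 173.7]
orientation: [-3.067, -0.677, -0.001]
contact_force: [1.1, 3.7, -1.4]
width: 62.0
```

```bash
python3 -c "
from h import *
go(577.5,15.1,177,1.714);print(read_state()['torque'])"
```

```text
tool shift mm [ 0.7  0.9 -3.3] spin -1.28 yaw 0.434 t 20.7333 F [ 1.1  3.7 -1.4] w 62.0 p [576.5  15.6 173.7]
[ 0.68353197 -0.33183705  0.02048335]
```

>>> arm_command(
  motion=[
    {"tx": 0, "ty": 0, "tz": 0.001, "spin": 0.02},
    {"tx": 0, "ty": 0, "tz": 0.001, "spin": 0.01},
    {"tx": 0, "ty": 0, "tz": 0.001, "spin": 0},
    {"tx": 0, "ty": 0, "tz": 0.001, "spin": 0},
    {"tx": 0, "ty": 0, "tz": 0.001, "spin": 0},
    {"tx": 0, "ty": 0, "tz": 0.001, "spin": 0.0},
    {"tx": 0, "ty": 0, "tz": 0.001, "spin": 0.0},
    {"tx": 0, "ty": 0, "tz": 0.001, "spin": 0},
    {"tx": 0, "ty": 0, "tz": 0, "spin": 0},
    {"tx": 0, "ty": 0, "tz": 0, "spin": 0},
  ],
  squeeze=45,
)

```text
clock: 21.57
tool_pos: [576.2, 15.4, 166.8]
orientation: [-3.077, -0.631, -0.0]
contact_force: [-1.9, 4.6, 6.7]
width: 61.9
```

```bash
python3 -c "
from h import *
go(577.5,15.1,165,1.714);print(read_state()['torque'])"
```

```text
tool shift mm [1.1 0.8 1.8] spin -1.31 yaw 0.404 t 21.5667 F [-1.9  4.6  6.7] w 61.9 p [576.2  15.4 166.8]
[ 0.88122921  0.29760308 -0.02155102]
```

Spring engaged; push on home.

>>> arm_command(
  motion=[
    {"tx": 0, "ty": 0, "tz": 0.001, "spin": 0},
    {"tx": 0, "ty": 0, "tz": 0.001, "spin": 0},
    {"tx": 0, "ty": 0, "tz": 0.001, "spin": 0},
    {"tx": 0, "ty": 0, "tz": 0.001, "spin": 0},
    {"tx": 0, "ty": 0, "tz": 0.001, "spin": 0},
    {"tx": 0, "ty": 0, "tz": 0.001, "spin": 0.0},
    {"tx": 0, "ty": 0, "tz": 0, "spin": 0.0},
    {"tx": 0, "ty": 0, "tz": 0, "spin": 0},
    {"tx": 0, "ty": 0, "tz": 0, "spin": 0},
    {"tx": 0, "ty": 0, "tz": 0, "spin": 0},
  ],
)

```text
clock: 22.4
tool_pos: [576.2, 15.4, 164.8]
orientation: [-3.076, -0.631, -0.003]
contact_force: [-7.8, 4.6, 27.0]
width: 61.6
```

>>> arm_command(
  motion=[
    {"tx": 0, "ty": 0, "tz": 0.001, "spin": 0},
    {"tx": 0, "ty": 0, "tz": 0.001, "spin": 0},
    {"tx": 0, "ty": 0, "tz": 0, "spin": 0},
    {"tx": 0, "ty": 0, "tz": 0, "spin": 0},
    {"tx": 0, "ty": 0, "tz": 0, "spin": 0},
    {"tx": 0, "ty": 0, "tz": 0, "spin": 0.0},
    {"tx": 0, "ty": 0, "tz": 0, "spin": 0.0},
    {"tx": 0, "ty": 0, "tz": 0, "spin": 0},
    {"tx": 0, "ty": 0, "tz": 0, "spin": 0},
    {"tx": 0, "ty": 0, "tz": 0, "spin": 0},
  ],
)

```text
clock: 23.23
tool_pos: [576.2, 15.4, 164.8]
orientation: [-3.075, -0.631, -0.004]
contact_force: [-10.7, 5.7, 37.2]
width: 62.2
```

```bash
python3 look.py w6 collar_top dial_tip index_tip; python3 -c "
from h import *
go(577.5,15.1,165,1.714);print(read_state()['torque'])
a=cv2.imread('pics/w6.png');b=cv2.resize(get_image('side')[140:270,200:340],None,fx=3.2,fy=3.2,interpolation=cv2.INTER_CUBIC)[:420]
cv2.imwrite('pics/c6.png',cv2.resize(np.hstack([a[:len(b)],b]),(800,336)))"
```

```text
collar_top [([275.8, 279.9], 0.68)]
dial_tip [([503.8, 26.4], 0.66), ([506.5, 28.5], 0.55)]
index_tip [([506.4, 28.4], 0.66)]
tool shift mm [ 1.1  0.8 -0.2] spin -1.31 yaw 0.404 t 23.4333 F [-11.1   5.2  38.2] w 62.0 p [576.2  15.4 164.8]
[ 0.91666053  2.94433731 -0.07662177]
```

View pics/c6.png

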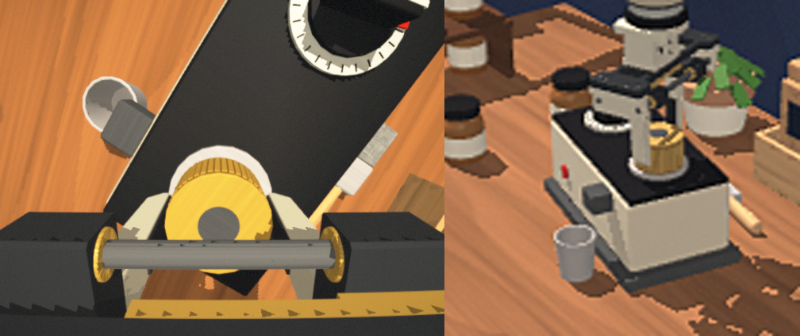

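>>> arm_command(
  motion=[
    {"tx": 0, "ty": 0, "tz": -0.001, "spin": 0},
    {"tx": 0, "ty": 0, "tz": -0.001, "spin": 0},
    {"tx": 0, "ty": 0, "tz": 0, "spin": 0},
    {"tx": 0, "ty": 0, "tz": 0, "spin": 0},
    {"tx": 0, "ty": 0, "tz": 0, "spin": 0},
    {"tx": 0, "ty": 0, "tz": 0, "spin": 0.0},
    {"tx": 0, "ty": 0, "tz": 0, "spin": 0.0},
    {"tx": 0, "ty": 0, "tz": 0, "spin": 0},
    {"tx": 0, "ty": 0, "tz": 0, "spin": 0},
    {"tx": 0, "ty": 0, "tz": 0, "spin": 0},
  ],
)

```text
clock: 24.32
tool_pos: [576.2, 15.4, 164.8]
orientation: [-3.076, -0.631, -0.003]
contact_force: [-7.9, 6.0, 28.2]
width: 61.7
```

```bash
python3 -c "
from h import *
go(577.5,15.1,165);sign_off()"
```

```text
tool shift mm [ 1.1  0.8 -0.2] spin None yaw 0.404 t 24.3167 F [-7.9  6.  28.2] w 61.7 p [576.2  15.4 164.8]
the job is handed in; nothing more can be done
```

The job is handed in at 24.3 s. The dial is turned to its red mark and the collar is keyed, pushed down and still held; no verdict was reported.

- **Dial:** I turned it 0.85 rad counter-clockwise by its bar, while the collar was still up on its pins. My first grip closed on the skirt instead of the bar, so I opened, rose 8 mm and gripped again before turning. The close wrist view after release put the pointer at 8.0° and the index at 10.1°, about 2° short, inside the 7° allowed. A later, oblique view gave about 7.5° (pointer 6.6°, index 14.2°). I judged that one less reliable and did not correct the dial, so this is the least certain check.
- **Collar:** I gripped it and turned it clockwise with a light push. It began to drop at about 1.25 rad and keyed by about 1.3 rad. I then pushed it down until it stopped hard, with the tool 12.0 mm below where it started. The grip was set to 45 N, and about 28 N of downward push was still on at hand-in. That it is home rests on this travel and the hard stop; I did not measure the seat gap itself.
- **Other things:** In the last pictures the cup and brush stood in their places. The mugs were not in those last pictures, and the arm did not go near the mugs or candle jars.

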